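Extend the yellow funnel boom by one hole

TASK

Extend the boom with the yellow button by one hole so that its funnel stands over the foil dish: press the yellow button down, slide it along its slot towards the funnel, and let it pop fully up in the next hole. Leave the blue boom as it is and do not shift the dish.

Things in the scene. Friction and masses are not known exactly. Their poses are not given: they have to be found in the camera images.
- yellow_cup (a point): Centre of the yellow button's flat floor, 95 mm above the bench; y axis level along the tube towards the funnel, z up. Floor 40 mm wide (x, open sides); at both y ends a lip 6 mm thick, 16 mm above the floor, 58 mm clear between them for closed fingertips to press and push. Sprung: sinks 8 mm at most (2.5 N to start, 5 N at bottom); unlocks when more than 6 mm down. Fixed tube top: 80 mm.
- yellow_tube (a joint): Extension (m) of the yellow boom's inner tube, with button and white funnel, along the button's y. Holes at 0 (start, 5 mm play), 0.070 (the next one, wanted), 0.140; they show as dark rounds in the slot. Slides at 3 to 4 N and stays put. Between holes the button stays down by itself, 6 mm low, pressed or not; free to rise within 5 mm of a hole, it pops up and locks.
- dish: Loose rectangular foil dish, 80 x 96 x 24 mm, 60 g, on the bench beyond the yellow boom's end, where the funnel comes when extended by one hole. Origin at the centre of its underside, z up, y along its 96 mm. The funnel (76 mm across, top 96 mm above the bench) passes 12 mm over its rim; the dish need not be touched.
- blue_cup (a point): Centre of the floor of the blue button on a second, equal boom, to be left alone; shape and axes as the yellow one. Stands about 200 mm nearer to or farther from the robot than the yellow boom, roughly parallel. Each boom is a fixed aluminium tube 44 mm wide and 260 mm long with a dark slot along its top.
There are look-alikes about, which are no part of the job. What is shaped like the dish but brown or red is not meant.

How it is judged:
On the way, in this order (a step that is already met when the one before it is completed fails the run):
1. the yellow button is pressed down by more than 5 mm while still in its first hole (height (world z) of yellow_cup below 0.09 m and value of joint yellow_tube below 0.012 m), for 0.05 s.
2. the yellow button has popped up in the next hole (height (world z) of yellow_cup above 0.0925 m and value of joint yellow_tube between 0.06 and 0.08 m), for 0.1 s.
At the end, for the whole second after the job is handed in: The yellow boom is extended to its next hole (0.070 m, within 10 mm), its button popped up (no more than 2.5 mm below its highest), the dish upright and within 15 mm of where it was, and the blue button within 15 mm of where it was (all of step 2 and distance of each of dish, blue_cup from where it was at the start of the episode below 0.015 m and angle between dish's own z axis and vertical below 0.17 rad); the robot touches nothing.
It fails at once if the blue button moved more than 15 mm (distance of blue_cup from where it was at the start of the episode above 0.015 m).
It fails at once if the foil dish shifted more than 15 mm (distance of dish from where it was at the start of the episode above 0.015 m).
It also fails if it takes over 29 s, if anything falls off the work surface, if the arm or the gripper's body presses on something with over 40 N, if the wrist force passes 120 N, or if a joint passes its speed limit or range.

ROBOT

A 6-joint arm with a two-finger parallel gripper is mounted at the origin on the work surface. World frame = base frame: x ahead of the robot, y to its left, z up, the work surface at z = 0. Lengths are in m, angles in rad, forces in N, time in s.
With the tool pointing down it reaches from about 0.25 to 0.8 m from the base axis. Payload 8.5 kg.
Tool frame: the origin (TCP) lies on the centre line of the jaws, within the pads' length; the fingertips stand 22 mm ahead of it and the grasp point (between the pads) lies 3 mm ahead of it (ctrl.finger_overhang is the distance from the TCP to the fingertips, in m); z points along the fingers, y is the line along which they close (so a half turn about z gives the same grasp; the last joint's range is limited). The gripper opens to 85 mm and grips with 20 to 120 N. Pads are 22 mm wide; open, the fingers measure 114 mm over their backs; the gripper's body (76 mm by 85 mm) begins 54 mm behind the grasp point. The pads swing forward as they close: fully open they stand 13 mm farther back than shut.
Start: joints at [1.339, 0.238, -0.013, 1.319, 0, 1.571], TCP at [0.121, 0.511, 0.253] pointing down, gripper open.
Joint ranges: [-2.66, 2.66], [-1.03, 1.9], [-1.14, 1.46], [-1.82, 2.27], [-1.45, 1.34], [-3.14, 3.14]. Speed limits (rad/s): [2.22, 2.22, 2.79, 3.14, 3.14, 3.14].

INTERFACE

Orientations are given as a unit quaternion [w, x, y, z].
In Python, from station import ctrl gives the robot as it stands.
- The arm moves only by the shell command python3 -m inch 'ROWS' [FORCE]. ROWS is JSON, a list that holds one entry, the list of rows, each a list of 7 numbers: the opening, from 0 (shut) to 1 (fully open), then the shift along the tool's x, y, z normalised to -1 to 1, where 1 is 0.04 m, then the turn, a rotation vector about the tool's x, y, z normalised to -1 to 1, where 1 is 5 degrees. In form: [[[claw, dx, dy, dz, ax, ay, az], ...]]. A call has 1 to 5 rows; each row shifts and turns the commanded pose from where the row before left it, along the tool's axes as they then stand; what a row does not reach is not made up. A row lasts 1/12 s, in which the tool goes at most 41.7 mm and 7.16 degrees, less where a joint would pass 70% of its speed; a pose out of reach is approached as far as the arm can. A call with a number of a shift or a turn outside -1 to 1 is refused whole. A call with a gripper value outside its range is refused whole. The fingers move at their own pace and stop on an object; FORCE is the grip in N (left out, the last holds). Time passes only in rows, so rows that do not move let the fingers close. It gives the time, the measured TCP pose, the force, the opening and the grip force at its end, in the units of the state.
- ctrl.state(): the state, without advancing time (a new reading comes with each control period).
- ctrl.get_image(name): name is "side" or "top" or "wrist"; returns the picture (420x560x3 uint8, blue, green, red); there is no depth.
- ctrl.camera_info(name): a dict with "intrinsics" (3x3 intrinsics, pixels), "rvec" (rotation vector, rad) and "tvec" (3), from world to camera coordinates, as OpenCV has them; the wrist camera has in their place "hand_eye" (4x4, takes a point from camera to tool coordinates, whose origin is the TCP and whose axes are the flange's). Camera axes: x right, y down, z forward; pixel columns grow to the right and rows downward; lengths in m; the calibration is good to about 2 mm. A picture is of the moment at which its call begins: read the wrist's pose just before it. camera_info takes no time and is no camera call.
- ctrl.job_done(): hands the job in; it is judged then, once.
Trained networks look in the newest picture that a camera, given by its name, has taken for a name from the list of things; names that differ only in an ending like _2 or _b are one class to them, and where a whole thing is asked for, a point or a joint stands for the part that bears it (a point fixed in the world has none). Each returns a list of dicts, best first, with "confidence" (0 to 1); they miss things now and then, are a little off and sometimes report something else, mostly with a low value. They report only what shows in the picture. A call takes as long as a camera call. They do not tell look-alikes from the thing itself.
- ctrl.find_in(camera, label): "extent" ([left, top, right, bottom] in pixels, round what is visible of it).
- ctrl.masks_of(camera, label): "region" (420x560 bool, what is visible of it) and "extent" ([left, top, right, bottom] in pixels, round what is visible of it).
The state is a dict: "t": time; "joint_pos": joint angles; "qd": joint speeds; "joint_torque": joint torques, N m; "eef_pos": TCP position; "tool_rot": TCP orientation; "contact_force": force on the tool from outside, world axes, zero at the start; "wrist_torque": the same for the moment, N m; "width": finger opening in m; "finger_force": force on a finger pad.
Only numpy, scipy, OpenCV 4.12 (cv2) and the standard library are available. Lean on these libraries where they do the work, as an engineer would, in place of code of your own. Each camera call takes 0.05 s, during which the arm holds its last target. There are 200 camera calls.

## Working session

There is one attempt and no reset: what is moved stays moved. The work goes in short steps, Python scripts to look and compute and a shell command to move; the robot and the scene stay as the last step left them, time stands still between calls to the robot, and variables do not carry over. Pictures are saved under pics/ and viewed, at most 10 in all, crops included, and the job is handed in when it is done.

```bash
mkdir -p pics; ls; python3 - <<'E'
from station import ctrl
import cv2,numpy as np
a=ctrl.get_image("top");b=ctrl.get_image("side")
cv2.imwrite("pics/a.png",a);cv2.imwrite("pics/b.png",b)
for c in("top","side"):
  for l in("yellow_cup","blue_cup","dish"):
    print(c,l,[(np.round(d["extent"]),round(d["confidence"],2)) for d in ctrl.find_in(c,l)])
s=ctrl.state();print(s["t"],s["eef_pos"],s["tool_rot"],s["width"])
print(ctrl.camera_info("top"))
E
```

```text
pics
top yellow_cup [(array([348., 216., 387., 236.]), 0.87)]
top blue_cup [(array([383., 127., 418., 149.]), 0.96)]
top dish [(array([124., 203., 165., 235.]), 0.91), (array([200., 263., 248., 307.]), 0.75), (array([193., 207., 236., 247.]), 0.74), (array([197., 142., 248., 193.]), 0.57)]
side yellow_cup [(array([290., 256., 319., 295.]), 0.97)]
side blue_cup [(array([377., 260., 414., 290.]), 0.65)]
side dish [(array([220., 154., 252., 180.]), 0.96), (array([230., 190., 256., 218.]), 0.76), (array([182., 203., 224., 240.]), 0.69), (array([278., 175., 319., 212.]), 0.56)]
0.4 [0.12058247 0.51087738 0.25319006] [-2.59141183e-05  1.15646099e-01  9.93290471e-01 -1.40082121e-04] 0.08572796633431708
{'intrinsics': array([[404.51067527,   0.        , 276.50190332],
       [  0.        , 404.51067527, 208.28627913],
       [  0.        ,   0.        ,   1.        ]]), 'rvec': array([ 2.18877811, -2.20685489,  0.09466339]), 'tvec': array([0.0977315 , 0.49831429, 0.93241226])}
```

View pics/a.png

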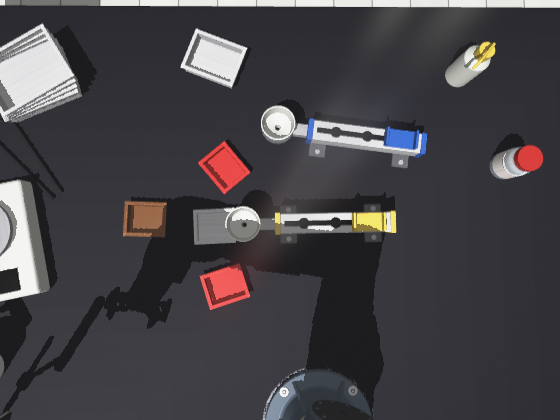

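View pics/b.png

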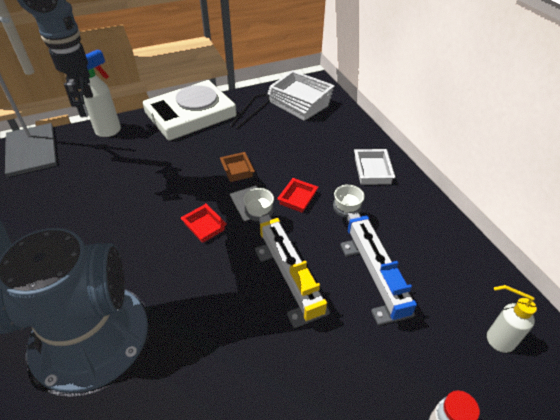

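The top picture shows the yellow button at about (368,222), with its funnel to the left at (242,224) and the grey dish at about (213,226). The blue boom is farther off, at row 138. The side picture agrees: the yellow button is at (305,276).

```bash
cat > h.py <<'E'
import numpy as np,cv2
from station import ctrl
from scipy.spatial.transform import Rotation as R
def q2R(q): return R.from_quat([q[1],q[2],q[3],q[0]]).as_matrix()
def cam(name,s=None):
    i=ctrl.camera_info(name);K=i["intrinsics"]
    if name=="wrist":
        T=np.eye(4);T[:3,:3]=q2R(s["tool_rot"]);T[:3,3]=s["eef_pos"];T=T@i["hand_eye"]
        return K,T[:3,:3],T[:3,3]
    Rm=cv2.Rodrigues(i["rvec"])[0];return K,Rm.T,-Rm.T@np.ravel(i["tvec"])
def px2w(name,uv,z,s=None):
    K,A,c=cam(name,s);d=A@np.linalg.inv(K)@np.array([*uv,1.]);return c+d*(z-c[2])/d[2]
def w2px(name,p,s=None):
    K,A,c=cam(name,s);v=K@A.T@(np.asarray(p)-c);return v[:2]/v[2]
def delta(p):
    s=ctrl.state();return q2R(s["tool_rot"]).T@(np.asarray(p)-s["eef_pos"])/0.04
E
python3 - <<'E'
from h import *
a=cv2.imread("pics/a.png")
cv2.imwrite("pics/c.png",cv2.resize(a[185:260,185:405],None,fx=3.6,fy=3.6,interpolation=cv2.INTER_CUBIC))
for c in("top","side"):
  ctrl.get_image(c)
  m=ctrl.masks_of(c,"yellow_cup")[0]["region"];ys,xs=np.nonzero(m)
  print(c,cv2.minAreaRect(np.c_[xs,ys].astype(np.float32)),px2w(c,(xs.mean(),ys.mean()),.1))
print(px2w("top",(242,224),.096),px2w("top",(368,222),.1),ctrl.state()["joint_pos"])
E
```

```text
top ((368.90130615234375, 221.73570251464844), (18.52390480041504, 34.37094497680664), 87.95458984375) [ 0.46314038 -0.10166635  0.1       ]
side ((302.2483825683594, 277.4554138183594), (34.397544860839844, 19.632938385009766), 61.38954162597656) [ 0.45949454 -0.10143602  0.1       ]
[0.46075741 0.16924998 0.096     ] [ 0.46267772 -0.10005184  0.1       ] [ 1.33897155e+00  2.38207057e-01 -1.35347246e-02  1.31921488e+00
 -2.35113221e-06  1.57078212e+00]
```

View pics/c.png

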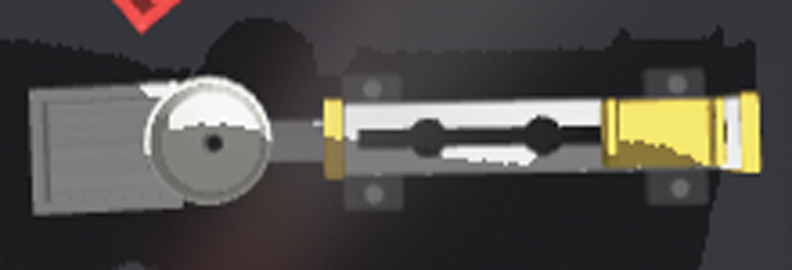

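The crop shows the button at full-picture (352–386, 212–232). The funnel end is to the left, and the slot holes are left of the button. The axis lies within about 1° of world +y, with the button at about (0.462, -0.102). I'll close the fingers, square up the yaw and travel.

```bash
python3 -m inch '[[[0,-0.65,-0.75,0,0,0,-0.9],[0,-0.6,-0.78,0,0,0,-0.9],[0,-0.55,-0.82,0,0,0,-0.9],[0,-0.5,-0.85,0,0,0,0],[0,-0.5,-0.85,0,0,0,0]]]' 40
python3 -m inch '[[[0,-0.5,-0.85,0,0,0,0],[0,-0.5,-0.85,0,0,0,0],[0,-0.5,-0.85,0,0,0,0],[0,-0.5,-0.85,0,0,0,0],[0,-0.5,-0.85,0,0,0,0]]]'
python3 -c "
from h import *
print(delta([.462,-.1016,.19]),ctrl.finger_overhang,q2R(ctrl.state()['tool_rot']).round(3))"
```

```text
t: 1.02
eef_pos: [0.218, 0.3375, 0.2533]
tool_rot: [0.0, -0.003, 1.0, 0.0]
contact_force: [1.1, 0.9, -0.1]
width: 0.026
finger_force: 0.0
t: 1.43
eef_pos: [0.3188, 0.1677, 0.2537]
tool_rot: [0.001, -0.002, 1.0, 0.0]
contact_force: [-0.2, 0.8, -0.7]
width: 0.0002
finger_force: 0.0
[-3.54861911 -6.74806376  1.59242036] 0.022 [[-1.    -0.004  0.001]
 [-0.004  1.     0.   ]
 [-0.001  0.    -1.   ]]
```

```bash
python3 -m inch '[[[0,-0.44,-0.84,0,0,0,0],[0,-0.44,-0.84,0,0,0,0],[0,-0.44,-0.84,0,0,0,0],[0,-0.44,-0.84,0.2,0,0,0],[0,-0.44,-0.84,0.2,0,0,0]]]' 
python3 -m inch '[[[0,-0.44,-0.84,0.3,0,0,0],[0,-0.44,-0.84,0.4,0,0,0],[0,-0.4,-0.7,0.4,0,0,0],[0,0,0,0,0,0,0],[0,0,0,0,0,0,0]]]'
python3 - <<'E'
from h import *
print(delta([.462,-.1016,.15]))
s=ctrl.state();w=ctrl.get_image("wrist");cv2.imwrite("pics/w.png",w)
m=ctrl.masks_of("wrist","yellow_cup")
for d in m:
  ys,xs=np.nonzero(d["region"]);print(d["confidence"],d["extent"],px2w("wrist",(xs.mean(),ys.mean()),.098,s))
m=ctrl.masks_of("wrist","dish")
print(s["eef_pos"],[w2px("wrist",(.462,-.1016+k,.095),s) for k in(-.029,.029)])
E
```

```text
t: 1.85
eef_pos: [0.4079, -0.0003, 0.2377]
tool_rot: [0.001, -0.002, 1.0, -0.0]
contact_force: [0.7, 1.4, -0.3]
width: 0.0002
finger_force: 0.0
t: 2.27
eef_pos: [0.4583, -0.0944, 0.1922]
tool_rot: [-0.001, -0.0, 1.0, 0.0]
contact_force: [-0.8, 1.9, 0.3]
width: 0.0001
finger_force: 0.0
[-0.09409612 -0.17986777  1.05552162]
0.7 [203.2, 194.2, 327.0, 264.4] [ 0.46120617 -0.10404663  0.098     ]
0.57 [201.9, 192.9, 328.4, 265.6] [ 0.4612293  -0.10398238  0.098     ]
[ 0.45832987 -0.0944281   0.19223299] [array([221.46045577, 224.20291065]), array([316.20211488, 224.18001681])]
```

View pics/w.png

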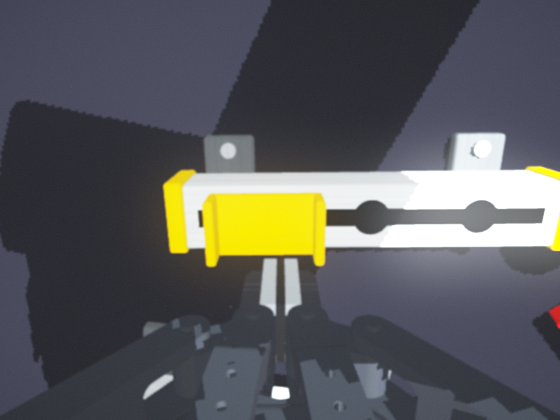

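The wrist picture shows the button floor between its lips at cols 217–315, rows 194–256, and the wanted next hole at (372,217). That gives a centre of about (0.461, -0.104), so I'll descend between the lips.

```bash
python3 -m inch '[[[0,-0.08,-0.22,0.3,0,0,0],[0,0,0,0.5,0,0,0],[0,0,0,0.5,0,0,0],[0,0,0,0.35,0,0,0],[0,0,0,0,0,0,0]]]' 
python3 -m inch '[[[0,0,0,0.1,0,0,0],[0,0,0,0.1,0,0,0],[0,0,0,0,0,0,0]]]'
```

```text
t: 2.83
eef_pos: [0.4602, -0.1005, 0.1259]
tool_rot: [-0.001, -0.003, 1.0, 0.0]
contact_force: [-0.8, 0.4, 0.4]
width: -0.0
finger_force: 0.0
t: 3.08
eef_pos: [0.4621, -0.1016, 0.1198]
tool_rot: [0.001, -0.002, 1.0, -0.0]
contact_force: [-0.3, 0.1, -0.2]
width: -0.0002
finger_force: 0.0
```

```bash
python3 -m inch '[[[0,0,0,0.09,0,0,0],[0,0,0,0.09,0,0,0],[0,0,0,0.07,0,0,0],[0,0,0,0,0,0,0],[0,0,0,0,0,0,0]]]'; python3 -m inch '[[[0,0,0,0,0,0,0]]]'
```

```text
t: 3.5
eef_pos: [0.4624, -0.102, 0.1096]
tool_rot: [0.001, -0.002, 1.0, 0.0]
contact_force: [2.1, 0.6, 5.3]
width: 0.0001
finger_force: 2.3
t: 3.58
eef_pos: [0.4624, -0.1021, 0.1097]
tool_rot: [0.001, -0.002, 1.0, -0.0]
contact_force: [2.3, 2.2, 4.6]
width: 0.0002
finger_force: 2.2
```

Pressed to about 7.4 mm at 5 N. I'll press slightly deeper and start sliding.

```bash
python3 -m inch '[[[0,0,0,0.02,0,0,0],[0,0,0.18,0,0,0,0],[0,0,0.18,0,0,0,0],[0,0,0.18,0,0,0,0],[0,0,0,0,0,0,0]]]'; python3 -m inch '[[[0,0,0.15,0,0,0,0],[0,0,0.15,0,0,0,0],[0,0,0,0,0,0,0]]]'
python3 - <<'E'
from h import *
s=ctrl.state();ctrl.get_image("top")
for d in ctrl.masks_of("top","yellow_cup"): print(d["confidence"],d["extent"])
w=ctrl.get_image("wrist");cv2.imwrite("pics/w2.png",w);print(s["eef_pos"])
E
```

```text
t: 4.0
eef_pos: [0.4622, -0.0801, 0.109]
tool_rot: [0.001, -0.002, 1.0, -0.0]
contact_force: [1.9, 1.8, 7.3]
width: 0.0003
finger_force: 3.4
t: 4.25
eef_pos: [0.4621, -0.0682, 0.109]
tool_rot: [0.001, -0.002, 1.0, -0.0]
contact_force: [1.6, 1.5, 8.1]
width: 0.0006
finger_force: 3.7
0.57 [335.2, 231.2, 348.5, 232.3]
[ 0.46212036 -0.06824616  0.10901291]
```

View pics/w2.png

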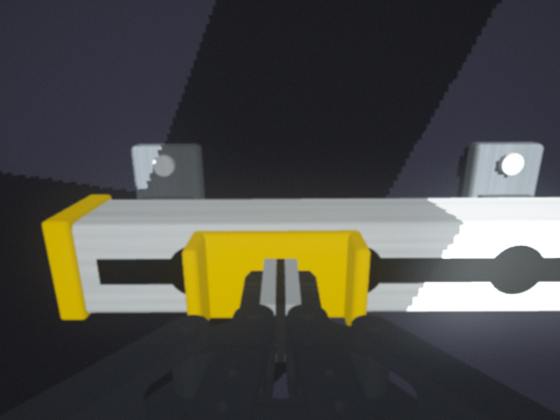

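The picture shows the button dragged along by friction to about halfway: its centre is at col 277, between the start hole at about 196 and the next at about 357, so extension is about 0.034. I'll lift clear of the floor and push on the lip, so the button can pop up by itself.

```bash
python3 -m inch '[[[0,0,0,-0.15,0,0,0],[0,0,0.1,-0.1,0,0,0],[0,0,0.15,0,0,0,0],[0,0,0.15,0,0,0,0],[0,0,0,0,0,0,0]]]'; python3 -m inch '[[[0,0,0.15,0,0,0,0],[0,0,0.15,0,0,0,0],[0,0,0.15,0,0,0,0],[0,0,0.1,0,0,0,0],[0,0,0,0,0,0,0]]]'
python3 - <<'E'
from h import *
s=ctrl.state();w=ctrl.get_image("wrist");cv2.imwrite("pics/w3.png",w);print(s["eef_pos"])
E
```

```text
t: 4.82
eef_pos: [0.4613, -0.0516, 0.1184]
tool_rot: [-0.0, -0.002, 1.0, -0.0]
contact_force: [1.1, -0.5, 1.1]
width: -0.0003
finger_force: 0.2
t: 5.23
eef_pos: [0.4612, -0.03, 0.1183]
tool_rot: [-0.0, -0.002, 1.0, -0.0]
contact_force: [-1.6, -1.3, 0.5]
width: -0.0002
finger_force: 1.0
[ 0.46120754 -0.0299943   0.11832022]
```

View pics/w3.png

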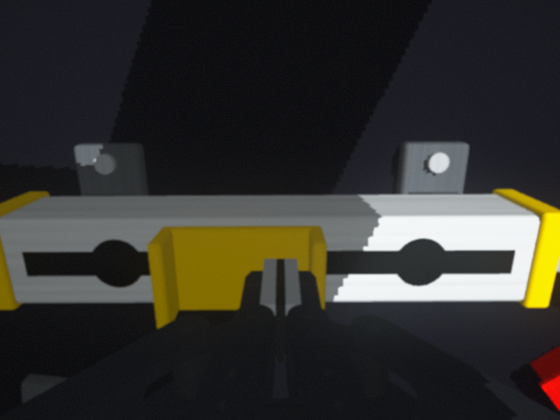

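The button centre is at col 239 and the wanted hole is at col 269, midway between the holes at 117 and 421. That leaves about 12 mm, so I'll push slowly.

```bash
python3 -m inch '[[[0,0,0.06,0,0,0,0],[0,0,0.06,0,0,0,0],[0,0,0.06,0,0,0,0],[0,0,0.05,0,0,0,0],[0,0,0,0,0,0,0]]]'; python3 -m inch '[[[0,0,0.04,0,0,0,0],[0,0,0,0,0,0,0]]]'
python3 - <<'E'
from h import *
s=ctrl.state();w=ctrl.get_image("wrist");cv2.imwrite("pics/w4.png",w);print(s["eef_pos"])
E
```

```text
t: 5.7
eef_pos: [0.4616, -0.0209, 0.1187]
tool_rot: [0.0, -0.002, 1.0, 0.0]
contact_force: [-1.3, -2.0, 4.0]
width: -0.0001
finger_force: 1.7
t: 5.87
eef_pos: [0.4616, -0.0194, 0.1187]
tool_rot: [0.0, -0.002, 1.0, 0.0]
contact_force: [0.2, -2.5, 2.9]
width: -0.0001
finger_force: 1.6
[ 0.46164319 -0.01941121  0.11866267]
```

View pics/w4.png

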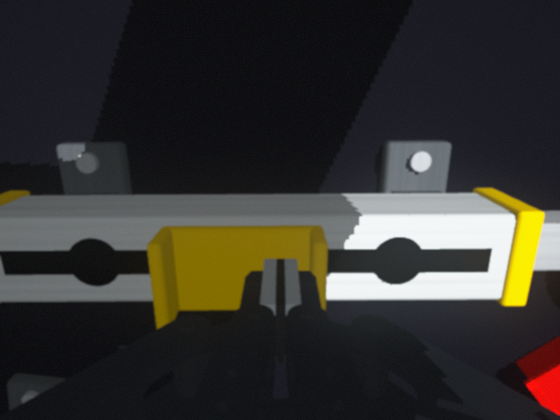

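The button is now within about 2 mm of the hole (col 238 against 246), and there is an upward force on the tips, which fits the button rising. I'll back off and retreat upward, then check.

```bash
python3 -m inch '[[[0,0,-0.08,-0.05,0,0,0],[0,0,0,-0.2,0,0,0],[0,0,0,-0.5,0,0,0],[0,0,0,-0.8,0,0,0],[0,0,0,0,0,0,0]]]'
python3 - <<'E'
from h import *
s=ctrl.state();w=ctrl.get_image("wrist");cv2.imwrite("pics/w5.png",w);print(s["eef_pos"])
m=ctrl.masks_of("wrist","yellow_cup")
for d in m:
  ys,xs=np.nonzero(d["region"]);print(d["confidence"],d["extent"],px2w("wrist",(xs.mean(),ys.mean()),.098,s))
b=ctrl.get_image("side");cv2.imwrite("pics/s5.png",cv2.resize(b[140:330,170:430],None,fx=3,fy=3))
E
```

```text
t: 6.33
eef_pos: [0.4637, -0.0229, 0.1854]
tool_rot: [0.003, -0.002, 1.0, 0.0]
contact_force: [0.7, 0.4, 0.3]
width: -0.0003
finger_force: 0.0
[ 0.46370834 -0.02287078  0.18541706]
0.59 [190.9, 184.1, 321.3, 261.6] [ 0.46060936 -0.0368569   0.098     ]
```

View pics/w5.png

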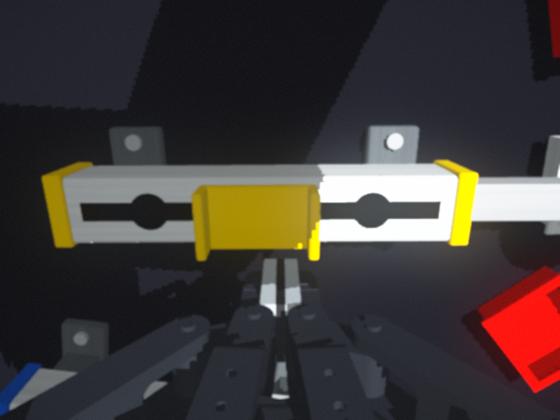

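View pics/s5.png

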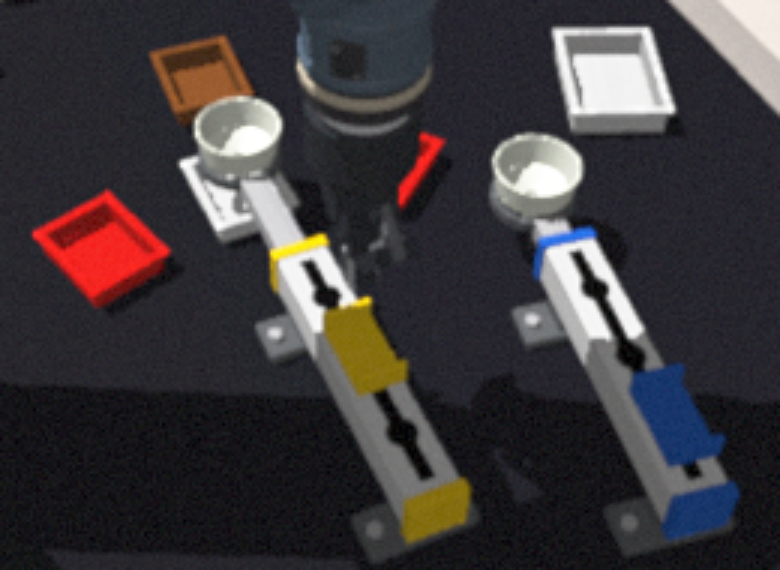

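The wrist picture shows the button centred (col 257) between the outer holes at 148 and 372. It moved 67 mm, and its apparent size grew by 130/124 for the 7 mm lower view, so it is popped up rather than 6 mm low. The side crop shows the funnel over the grey dish and the blue boom unchanged. The arm is clear, so I'm handing in.

```bash
python3 -c "
from station import ctrl
print(ctrl.job_done())"
```

```text
the job is handed in; nothing more can be done
None
```

I pressed the yellow button down, slid it one hole towards the funnel and let it pop up. By the camera it moved about 67 mm, the funnel is over the foil dish, and the dish and blue boom look unmoved; I handed the job in at about 6.5 s and got no verdict back.

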